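# Pack the short foot of the eyelet press

### The arm

A 6-joint arm with a two-finger parallel gripper is mounted at the origin on the work surface. World frame = base frame: x ahead of the robot, y to its left, z up, the work surface at z = 0. Lengths are in m, angles in degrees, forces in N, time in s.
With the tool pointing down it reaches from about 0.275 to 0.725 m from the base axis. Payload 15.9 kg.
Tool frame: the origin (TCP) lies midway between the tips of the shut fingers; the grasp point (between the pads) lies 19 mm behind it; z points along the fingers, y is the line along which they close (so a half turn about z gives the same grasp; the last joint's range is limited). The gripper opens to 85 mm and grips with 20 to 120 N. Pads are 22 mm wide; open, the fingers measure 114 mm over their backs; the gripper's body (76 mm by 85 mm) begins 54 mm behind the grasp point. The pads swing forward as they close: fully open they stand 13 mm farther back than shut.
Start: joints at [72.365, 12.198, -1.971, 75.831, 0, 90], TCP at [0.151, 0.476, 0.231] pointing down, gripper open.
Joint ranges: [-170.91, 170.91], [-42.67, 98.43], [-65.05, 77.54], [-120.47, 116.71], [-90, 82.35], [-180, 180]. Speed limits (degrees/s): [108.29, 108.29, 136.94, 147.25, 180, 180].

### API

Orientations are given as a 3x3 rotation matrix whose columns are the frame's x, y, z axes.
In Python, from station import bot gives the robot as it stands.
- The arm moves only by the tool play_rows, never from a script. Its argument "commands" is a list of rows, each a list of 6 numbers: the shift along the tool's x, y, z as a fraction of full scale, then the turn, a rotation vector about the tool's x, y, z as a fraction of full scale. A call has 1 to 10 rows; each row shifts and turns the commanded pose from where the row before left it, along the tool's axes as they then stand; what a row does not reach is not made up. Full scale, the value 1, is 0.3 m for a shift and 120 degrees for a turn. A row lasts 1/12 s, in which the tool goes at most 41.7 mm and 7.16 degrees, less where a joint would pass 70% of its speed; a pose out of reach is approached as far as the arm can. A call with a number of a shift or a turn outside -1 to 1 is refused whole. A call with a gripper value outside its range is refused whole. "hand" is the opening, from -1 (shut) to 1 (fully open), set as the call begins (left out, the last holds). The fingers move at their own pace and stop on an object; "newtons" is the grip in N (left out, the last holds). Time passes only in rows, so rows that do not move let the fingers close. It gives the time, the measured TCP pose, the force, the opening and the grip force at its end, in the units of the state.
- bot.get_obs(): the state, without advancing time (a new reading comes with each control period).
- bot.capture(name): name is "scene" or "top" or "wrist"; returns a dict with "color" (420x560x3 uint8, red, green, blue), "fovy" (degrees; the focal length in pixels is half the picture's height over the tangent of half this angle, whatever the lens; pixels are square), "cx", "cy" (the principal point, pixels), "extrinsics" (4x4, takes a point from camera to world coordinates); the wrist camera has in their place "T_tool_cam" (4x4, takes a point from camera to tool coordinates, whose origin is the TCP and whose axes are the flange's). Camera axes: x right, y up, looking along -z (the intrinsics and any distortion apply to the point x, -y, -z); pixel columns grow to the right and rows downward; lengths in m; the calibration is good to about 2 mm. A picture is of the moment at which its call begins: read the wrist's pose just before it. There is no depth.
- bot.close_job(): hands the job in; it is judged then, once.
The state is a dict: "clock": time; "joint_positions": joint angles; "joint_velocities": joint speeds; "effort": joint torques, N m; "ee_pos": TCP position; "tcp_rot": TCP orientation; "force": force on the tool from outside, world axes, zero at the start; "torque": the same for the moment, N m; "opening": finger opening in m; "grip_force": force on a finger pad.
Only numpy, scipy, OpenCV 4.12 (cv2) and the standard library are available. Lean on these libraries where they do the work, as an engineer would, in place of code of your own. Each camera call takes 0.05 s, during which the arm holds its last target. There are 200 camera calls.

### The job

The green bench press has lost one of its four rubber feet and rocks: slide blue flat packers under the bare lug one on another until the space left is one the orange wedge can fill, then push the wedge in, thin end first, on top of them until you feel it tighten against the lug. Take care not to jack the press up and leave the other things on the bench where they are. Finish while still gripping the wedge and keeping it pushed home: do not let go.

Things in the scene. Friction and masses are not known exactly. Their poses are not given: they have to be found in the camera images.
- stand: Green eyelet press, 160 x 230 mm, 320 high, fixed in place. Origin: underside centre; its height is that of the gap under the lugs (15 to 23 mm). Anvil faces +x. Lugs 44 (x) by 50 (y), 14 thick, at x = +-55, y = +-90 mm; three stand on black feet (28 mm round), the one at +x, -y hangs bare. Column and head 66 wide (y). Underside flat: packing may run on beyond the lug.
- lug_edge (a point): Middle of the lower outer (-y) edge of the bare lug, 55 mm to +x and 115 mm to -y of the press's origin, at the height of the lug's underside; axes as the press. Packing goes in under the lug along +y, between the bench and this height.
- press (a joint): How far the press has been rocked up on its feet, rad: 0 while it stands at rest; 0.01 means that the bare lug has been lifted by about 1 mm. It takes about 40 N upward at the lug to begin to lift it; a firm push of 12 to 20 N on the wedge tightens it without lifting.
- packer1: Blue flat plastic packer, 28 mm wide (x), 100 mm long (y), 6 mm thick, 22 g, lying flat on the bench. Origin: centre of its underside. All three are alike; one or two are needed, at least 30 mm in under the lug, square to it and in the middle of its width.
- packer2: A second packer, the same as packer1.
- packer3: A third packer, the same as packer1.
- wedge: Orange plastic wedge, 28 mm wide (x), 105 long (y), 30 g, lying flat. Origin: centre of its underside. Thin end (2 mm) at +y; its top rises evenly to 14 mm over 80 mm, the last 25 mm (-y end, the heel to hold it by) are 14 mm thick. Its top meets the lug's outer edge. It should end 20 mm or more in under the lug, so leave 5 to 12.5 mm of the gap for it.
- wedge_tip (a point): Middle of the wedge's thin end, 52.5 mm to +y of its origin and 1 mm above its underside.
- last: Bystander: green plastic shoe last, 255 mm long, 100 mm high.
- cone: Bystander: yellow thread cone, 60 mm across, 120 mm high.
- tin: Bystander: tin of eyelets, 64 mm across, 45 mm high.
- pincers: Bystander: red-handled lasting pincers, 165 mm long, lying flat, 15 mm high.
Mind the look-alikes: they are no part of the job. There is more than one size of the wedge; the one meant has the size given above.

How it is judged (in metres and radians):
On the way:
1. a packer lies under the bare lug, at least 30 mm in (((y of packer1 in the frame of lug_edge between -0.02 and 0.06 m and x of packer1 in the frame of lug_edge between -0.012 and 0.012 m and z of packer1 in the frame of lug_edge below -0.004 m and angle between the y axis of packer1 and the y axis of lug_edge, either way round below 0.2 rad and angle between packer1's own z axis and vertical below 0.12 rad) or (y of packer2 in the frame of lug_edge between -0.02 and 0.06 m and x of packer2 in the frame of lug_edge between -0.012 and 0.012 m and z of packer2 in the frame of lug_edge below -0.004 m and angle between the y axis of packer2 and the y axis of lug_edge, either way round below 0.2 rad and angle between packer2's own z axis and vertical below 0.12 rad) or (y of packer3 in the frame of lug_edge between -0.02 and 0.06 m and x of packer3 in the frame of lug_edge between -0.012 and 0.012 m and z of packer3 in the frame of lug_edge below -0.004 m and angle between the y axis of packer3 and the y axis of lug_edge, either way round below 0.2 rad and angle between packer3's own z axis and vertical below 0.12 rad))), for 0.2 s.
At the end, for the whole second after the job is handed in: Wedge held by the fingers (over 1 N), still, flat, tip 18 mm or more in past the lug's edge, bearing on lug and packer (over 2 N each); packer flat, 30 mm or more in; both within 12 mm of the lug's middle and 0.2 rad of square; press not lifted (joint under 0.008 rad) (((y of packer1 in the frame of lug_edge between -0.02 and 0.06 m and x of packer1 in the frame of lug_edge between -0.012 and 0.012 m and z of packer1 in the frame of lug_edge below -0.004 m and angle between the y axis of packer1 and the y axis of lug_edge, either way round below 0.2 rad and angle between packer1's own z axis and vertical below 0.12 rad and contact force between wedge and packer1 above 2 N) or (y of packer2 in the frame of lug_edge between -0.02 and 0.06 m and x of packer2 in the frame of lug_edge between -0.012 and 0.012 m and z of packer2 in the frame of lug_edge below -0.004 m and angle between the y axis of packer2 and the y axis of lug_edge, either way round below 0.2 rad and angle between packer2's own z axis and vertical below 0.12 rad and contact force between wedge and packer2 above 2 N) or (y of packer3 in the frame of lug_edge between -0.02 and 0.06 m and x of packer3 in the frame of lug_edge between -0.012 and 0.012 m and z of packer3 in the frame of lug_edge below -0.004 m and angle between the y axis of packer3 and the y axis of lug_edge, either way round below 0.2 rad and angle between packer3's own z axis and vertical below 0.12 rad and contact force between wedge and packer3 above 2 N)) and contact force between wedge and stand above 2 N and contact force between the fingers and wedge above 1 N and y of wedge_tip in the frame of lug_edge above 0.018 m and x of wedge_tip in the frame of lug_edge between -0.012 and 0.012 m and angle between the y axis of wedge and the y axis of lug_edge, either way round below 0.2 rad and angle between wedge's own z axis and vertical below 0.12 rad and linear speed of wedge below 0.01 m/s and value of joint press below 0.008 rad); the arm keeps its last pose, push and grip.
It fails at once if the press was jacked up, its lug lifted by about 2 mm (value of joint press above 0.02 rad).
It fails at once if the last was moved by more than 20 mm (distance of last from where it was at the start of the episode above 0.02 m).
It fails at once if the cone was moved by more than 20 mm (distance of cone from where it was at the start of the episode above 0.02 m).
It fails at once if the tin was moved by more than 20 mm (distance of tin from where it was at the start of the episode above 0.02 m).
It fails at once if the pincers was moved by more than 20 mm (distance of pincers from where it was at the start of the episode above 0.02 m).
It also fails if it takes over 61 s, if anything falls off the work surface, if the arm or the gripper's body presses on something with over 40 N, if the wrist force passes 120 N, or if a joint passes its speed limit or range.

## Working session

There is one attempt and no reset: what is moved stays moved. The work goes in short steps, Python scripts to look and compute and a tool call to move; the robot and the scene stay as the last step left them, time stands still between calls to the robot, and variables do not carry over. Pictures are saved under pics/ and viewed, at most 10 in all, crops included, and the job is handed in when it is done.

Besides the shell and the picture viewer there is one more tool, called as name([rows], argument=value, ...), one row to a line, values as JSON. play_rows: Moves the arm, as the interface text tells. Shift numbers are shares of 0.3 m and turn numbers shares of 120 degrees, none past 1 either way. Its arguments: {"type":"object","properties":{"commands":{"type":"array","items":{"type":"array","items":{"type":"number","minimum":-1,"maximum":1}}},"hand":{"type":"number"},"newtons":{"type":"number"}},"required":["commands"]}

```bash
mkdir -p pics; ls; python3 - <<'E'
from station import bot
import cv2,numpy as np
o=bot.get_obs();print(o)
for n in ("scene","top"):
    c=bot.capture(n);cv2.imwrite(f"pics/{n}0.png",c["color"][:,:,::-1]);print(n,{k:v for k,v in c.items() if k!="color"})
E
```

```text
pics
{'clock': 0.0, 'joint_positions': array([ 7.23616455e+01,  1.22241748e+01, -2.00848524e+00,  7.58313481e+01,
        5.94477557e-04,  8.99988844e+01]), 'joint_velocities': array([ 0.03106254, -0.05366386,  0.09902248,  0.03084563, -0.01677593,
       -0.05926897]), 'effort': array([-3.78667362e-03, -6.86153769e+01,  4.87121201e+01,  1.77532760e-02,
       -1.82389545e-04, -1.37510781e-05]), 'ee_pos': array([0.15139709, 0.47616874, 0.23081995]), 'tcp_rot': array([[-9.52993940e-01,  3.02989155e-01, -3.48393632e-04],
       [ 3.02989355e-01,  9.52993349e-01, -1.06148842e-03],
       [ 1.03973364e-05, -1.11715159e-03, -9.99999376e-01]]), 'force': array([ 0.5280417 , -0.22679252,  0.39172008]), 'torque': array([ 0.0145321 , -0.01649763, -0.01185121]), 'grip_force': 0.0, 'opening': 0.08492227968910625}
scene {'fovy': 42.5235018888427, 'cx': 279.51306334800677, 'cy': 199.3170921097567, 'extrinsics': array([[-0.18019743, -0.79911995,  0.57352959,  1.34137696],
       [ 0.98355054, -0.13895101,  0.11541647,  0.07482463],
       [-0.01253909,  0.58489309,  0.81101347,  1.15348738],
       [ 0.        ,  0.        ,  0.        ,  1.        ]])}
top {'fovy': 49.63578948843995, 'cx': 275.059277229599, 'cy': 212.22288144771824, 'extrinsics': array([[ 0.01995681,  0.97993782, -0.19830179,  0.37778263],
       [-0.99971416,  0.02217037,  0.00894841, -0.07183727],
       [ 0.01316531,  0.19806653,  0.98010016,  1.02008085],
       [ 0.        ,  0.        ,  0.        ,  1.        ]])}
```

View pics/scene0.png

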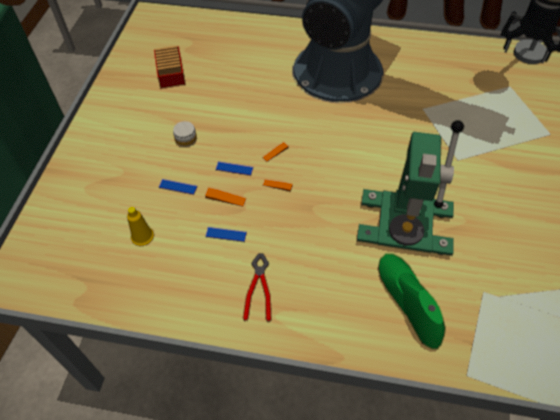

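View pics/top0.png

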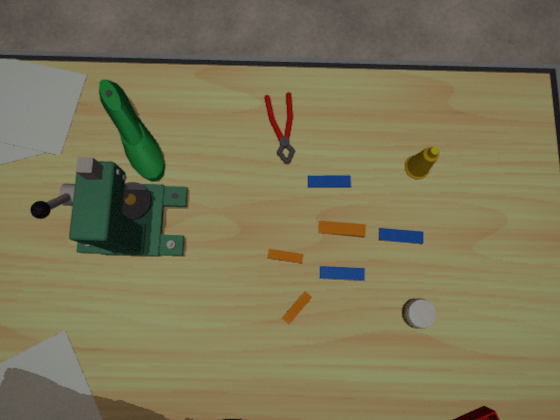

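The scene picture shows the press at (405,215) and blue packers at (234,168), (178,187) and (226,235). In the top picture its bare lug is at (175,196) and the packers are at (342,273), (401,236) and (329,182). The orange things, by top pixel, are the long one (342,229) and two shorter ones at (285,256) and (297,307). I'll measure their sizes next.

```bash
cat > h.py <<'E'
import cv2,numpy as np
def cam(c,obs=None):
    E=c.get("extrinsics")
    if E is None:
        T=np.eye(4);T[:3,:3]=obs["tcp_rot"];T[:3,3]=obs["ee_pos"];E=T@c["T_tool_cam"]
    f=c["color"].shape[0]/2/np.tan(np.radians(c["fovy"]/2))
    return E,f,c["cx"],c["cy"]
def rays(K,px):
    E,f,cx,cy=K;px=np.atleast_2d(px).astype(float)
    d=np.c_[(px[:,0]-cx)/f,-(px[:,1]-cy)/f,-np.ones(len(px))]@E[:3,:3].T
    return E[:3,3],d
def plane(K,px,z):
    o,d=rays(K,px);return o+d*((z-o[2])/d[:,2])[:,None]
def tri(obsv):  # [(K,px),...] -> point, residual
    A=np.zeros((3,3));b=np.zeros(3);L=[]
    for K,p in obsv:
        o,d=rays(K,p);d=d[0]/np.linalg.norm(d[0]);M=np.eye(3)-np.outer(d,d);A+=M;b+=M@o;L.append((o,M))
    x=np.linalg.solve(A,b);return x,max(np.linalg.norm(M@(x-o)) for o,M in L)
HUE={"blue":((105,120,60),(130,255,255)),"orange":((5,170,90),(17,255,255)),"green":((60,60,25),(95,255,255))}
def blobs(img,col,amin=80):
    m=cv2.inRange(cv2.cvtColor(img,cv2.COLOR_RGB2HSV),*map(np.array,HUE[col]))
    cs=cv2.findContours(m,cv2.RETR_EXTERNAL,cv2.CHAIN_APPROX_NONE)[0]
    return [c[:,0,:] for c in cs if cv2.contourArea(c)>amin]
def rect(K,cnt,z):
    P=plane(K,cnt,z)[:,:2]*1000
    (c,s,a)=cv2.minAreaRect(P.astype(np.float32))
    if s[0]<s[1]: s=s[::-1];a+=90
    return np.round(c,1),np.round(s,1),round((a+90)%180-90,1)
E
python3 - <<'E'
from station import bot
from h import *
D={n:bot.capture(n) for n in("top","scene")}
for n,c in D.items():
    K=cam(c)
    for col,z in(("blue",.006),("orange",.010)):
        for b in blobs(c["color"],col): print(n,col,b.mean(0).round(),*rect(K,b,z))
Kt,Ks=cam(D["top"]),cam(D["scene"])
for a,b in [((342,229),(225,197)),((175,196),(370,235)),((171,244),(372,197))]: print(tri([(Kt,a),(Ks,b)]))
for p in [(187,186),(187,207),(164,187),(184,236),(184,255),(161,255)]: print(p,plane(Kt,p,.033)[0].round(4))
E
```

```text
top blue [342. 273.] [ 449.1 -231.4] [96.2 26. ] 88.3
top blue [401. 235.] [ 535.8 -365.9] [98.2 27.1] 86.4
top blue [329. 181.] [ 659.5 -204.4] [97.6 24. ] -88.7
top orange [296. 307.] [ 372.1 -131.9] [76.7 20.6] -40.0
top orange [285. 256.] [ 484.4 -104.8] [75.9 20.3] 82.8
top orange [342. 228.] [ 548.9 -232.4] [104.8  28.2] 86.0
scene blue [226. 234.] [ 658.4 -202.3] [96.1 25.4] -88.3
scene blue [178. 186.] [ 534.6 -365.3] [96.7 24.8] 86.3
scene blue [234. 168.] [ 447.2 -230.7] [95.3 25.1] 88.5
scene orange [225. 197.] [ 547.4 -230.4] [108.9  34.4] 84.7
scene orange [278. 184.] [ 484.6 -102.5] [76.8 25.8] 84.9
scene orange [275. 151.] [ 371.9 -130.3] [83.2 24.6] -37.3
(array([ 0.54737648, -0.23234795,  0.00639972]), np.float64(0.0011175406079807113))
(array([0.61120726, 0.14886262, 0.02286391]), np.float64(0.003914877546256018))
(array([0.50151191, 0.14606108, 0.03279986]), np.float64(0.0014269562061271683))
(187, 186) [0.6329 0.1174 0.033 ]
(187, 207) [0.5849 0.1146 0.033 ]
(164, 187) [0.6294 0.1685 0.033 ]
(184, 236) [0.5199 0.1174 0.033 ]
(184, 255) [0.4783 0.1149 0.033 ]
(161, 255) [0.4773 0.1646 0.033 ]
```

Wedge candidates are the 105x28 one (342,229) and two 76x20 ones (285,256) and (297,307). I choose (342,229). The packers are all alike, and the nearest is at (0.449,-0.231). I'll move the wrist camera over this area and check there.

play_rows([
  [-0.07,-0.08,0,0,0,0],
  [-0.07,-0.08,0,0,0,0],
  [-0.07,-0.08,0,0,0,0],
  [-0.07,-0.08,0,0,0,0],
  [-0.07,-0.08,0,0,0,0],
  [-0.07,-0.08,0,0,0,0],
  [-0.07,-0.08,0,0,0,0],
  [-0.07,-0.08,0,0,0,0],
  [-0.07,-0.08,0,0,0,0],
  [-0.07,-0.08,0,0,0,0],
], hand=0.3)

```text
clock: 1.03
ee_pos: [0.279, 0.1827, 0.2313]
tcp_rot: [[-0.953, 0.303, 0.0], [0.303, 0.953, 0.0], [-0.0, 0.0, -1.0]]
force: [0.3, 0.4, 0.2]
opening: 0.0556
grip_force: 0.0
```

play_rows([
  [-0.07,-0.08,0,0,0,0],
  [-0.07,-0.08,0,0,0,0],
  [-0.07,-0.08,0,0,0,0],
  [-0.07,-0.08,0,0,0,0],
  [-0.07,-0.08,0,0,0,0],
  [-0.07,-0.08,0,0,0,0],
  [-0.07,-0.08,0,0,0,0],
  [-0.07,-0.08,0,0,0,0],
  [-0.07,-0.08,0,0,0,0],
  [-0.07,-0.08,0,0,0,0],
])

```text
clock: 1.87
ee_pos: [0.4065, -0.11, 0.2313]
tcp_rot: [[-0.953, 0.303, 0.0], [0.303, 0.953, 0.0], [-0.0, 0.0, -1.0]]
force: [0.1, 0.2, 0.2]
opening: 0.0556
grip_force: 0.0
```

play_rows([
  [0,0,0,0,0,0.0597],
  [0,0,0,0,0,0.0597],
  [0,0,0,0,0,0.0597],
  [0,0,0,0,0,0.0597],
  [0,0,0,0,0,0.0597],
  [0,0,0,0,0,0.0597],
  [0,0,0,0,0,0.0597],
  [0,0,0,0,0,0.0597],
  [0,0,0,0,0,0.0597],
  [0,0,0,0,0,0.0597],
])

```text
clock: 2.7
ee_pos: [0.4062, -0.1082, 0.2312]
tcp_rot: [[-0.007, 1.0, -0.0], [1.0, 0.007, 0.0], [0.0, -0.0, -1.0]]
force: [-0.2, -0.4, 0.2]
opening: 0.0554
grip_force: 0.0
```

```bash
python3 - <<'E'
from station import bot
from h import *
o=bot.get_obs();c=bot.capture("wrist");K=cam(c,o)
print(o["clock"],o["ee_pos"],o["joint_positions"].round(1),o["opening"],c["T_tool_cam"].round(4),c["fovy"])
cv2.imwrite("pics/w1.png",c["color"][:,:,::-1])
for col,z in(("blue",.006),("orange",.010)):
    for b in blobs(c["color"],col): print(col,b.mean(0).round(),*rect(K,b,z))
E
```

```text
2.7 [ 0.40621629 -0.10816805  0.23122183] [-14.9   2.8 -12.8  74.3   0.   74.7] 0.055388537927690176 [[ 2.000e-04  9.571e-01  2.898e-01  7.450e-02]
 [ 1.000e+00 -5.000e-04  8.000e-04 -7.000e-04]
 [ 9.000e-04  2.898e-01 -9.571e-01 -1.439e-01]
 [ 0.000e+00  0.000e+00  0.000e+00  1.000e+00]] 65.41180136576558
blue [312. 267.] [ 446.1 -230.6] [100.6  26.9] 88.2
blue [484. 248.] [ 656.7 -203.9] [98.2 29.6] -88.6
orange [395. 260.] [ 545.7 -220.7] [89.6 29.8] 88.1
orange [248. 190.] [ 369.4 -129.4] [76.7 22.5] -40.5
orange [348. 168.] [ 482.2 -102.7] [76.3 21.9] 82.5
```

View pics/w1.png

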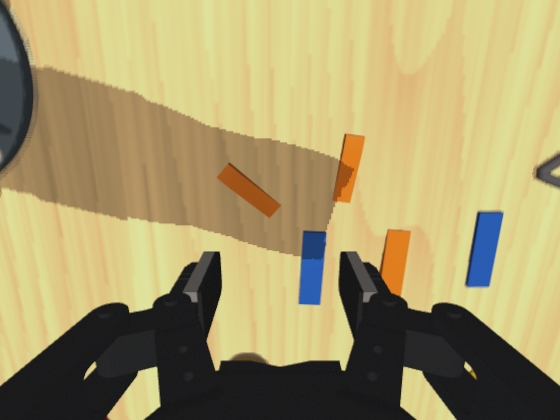

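The wrist picture shows the near packer at (312,267), the long wedge at (395,260), the other packer at (484,248), and the small wedges at (248,190) and (348,168). I'll approach the near packer.

play_rows([
  [-0.103,0.0265,0.08,0,0,0],
  [-0.103,0.0265,0.08,0,0,0],
  [-0.103,0.0265,0.08,0,0,0],
  [-0.103,0.0265,0.08,0,0,0],
  [-0.103,0.0265,0.08,0,0,0],
  [0,0,0.1,0,0,0.0175],
  [0,0,0.07,0,0,0],
  [0,0,0,0,0,0],
], hand=0.1)

```text
clock: 3.42
ee_pos: [0.4455, -0.2612, 0.0562]
tcp_rot: [[0.022, 1.0, -0.006], [1.0, -0.022, 0.003], [0.003, -0.006, -1.0]]
force: [-1.1, 0.1, -0.9]
opening: 0.0472
grip_force: 0.0
```

```bash
python3 - <<'E'
from station import bot
from h import *
o=bot.get_obs();c=bot.capture("wrist");K=cam(c,o)
print(o["clock"],o["ee_pos"],o["tcp_rot"][:,1],o["opening"],o["force"])
cv2.imwrite("pics/w2.png",c["color"][:,:,::-1])
for col,z in(("blue",.006),("orange",.010)):
    for b in blobs(c["color"],col): print(col,b.min(0),b.max(0),*rect(K,b,z))
E
```

```text
3.4167 [ 0.44553754 -0.26122003  0.0561911 ] [ 0.9997489  -0.0216637  -0.00572825] 0.047151250305227925 [-1.13550271  0.05680966 -0.88879007]
blue [394 364] [422 417] [ 537.2 -392.9] [51.4 20.7] -85.5
blue [396 297] [437 309] [ 535.9 -317.9] [27.6  9.1] -3.7
blue [260  94] [308 256] [ 447.  -230.8] [100.1  27.6] 88.4
orange [410  84] [490 263] [ 547.1 -231.7] [106.7  34.5] 85.5
orange [319   0] [360  20] [ 477.6 -139.7] [20.2  9.3] -6.6
orange [105   0] [205  64] [ 382.8 -141.3] [49.6 20.4] -39.8
```

View pics/w2.png

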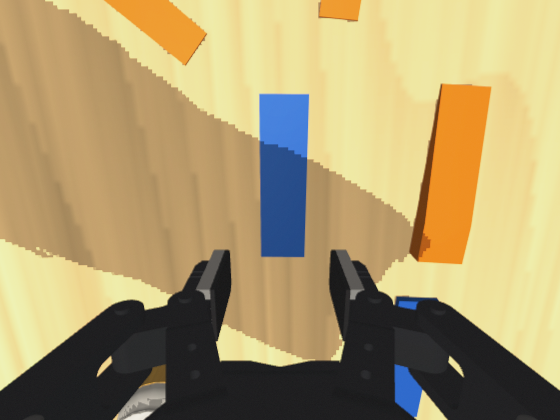

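The picture shows the packer square between the fingers, from (260,94) to (305,256). The wedge at right shows its side face thickening toward -y (bottom), so its thin end already faces +y.

play_rows([
  [0,0,0.08,0,0,0],
  [0,0,0.06,0,0,0],
  [0,0,0.025,0,0,0],
  [0,0,0.012,0,0,0],
  [0,0,0,0,0,0],
  [0,0,0,0,0,0],
], hand=-0.15)

```text
clock: 3.97
ee_pos: [0.4488, -0.2625, 0.0085]
tcp_rot: [[0.023, 1.0, 0.001], [1.0, -0.023, -0.001], [-0.001, 0.001, -1.0]]
force: [-0.0, 0.2, 0.8]
opening: 0.0365
grip_force: 0.0
```

play_rows([
  [0,0,0,0,0,0],
  [0,0,0,0,0,0],
  [0,0,0,0,0,0],
  [0,0,0,0,0,0],
  [0,0,0,0,0,0],
], hand=-1, newtons=40)

```text
clock: 4.38
ee_pos: [0.4481, -0.2622, 0.0074]
tcp_rot: [[0.024, 1.0, 0.0], [1.0, -0.024, -0.0], [-0.0, 0.0, -1.0]]
force: [0.2, -0.8, -0.6]
opening: -0.0
grip_force: 0.0
```

play_rows([
  [0,0,0,0,0,0],
  [0,0,0,0,0,0],
  [0,0,0,0,0,0],
  [0,0,0.012,0,0,0],
  [0,0,0.011,0,0,0],
  [0,0,0,0,0,0],
  [0,0,0,0,0,0],
], hand=-0.15)

```text
clock: 4.97
ee_pos: [0.4478, -0.262, -0.0001]
tcp_rot: [[0.024, 1.0, -0.001], [1.0, -0.024, 0.0], [0.0, -0.001, -1.0]]
force: [-0.5, -0.1, -0.4]
opening: 0.0369
grip_force: 0.0
```

play_rows([
  [0,0,0,0,0,0],
  [0,0,0,0,0,0],
  [0,0,0,0,0,0],
  [0,0,0,0,0,0],
], hand=-1, newtons=40)

```text
clock: 5.3
ee_pos: [0.4482, -0.2622, 0.0004]
tcp_rot: [[0.024, 1.0, 0.0], [1.0, -0.024, -0.0], [-0.0, 0.0, -1.0]]
force: [-0.7, 0.7, 2.4]
opening: 0.0263
grip_force: 39.5
```

play_rows([
  [0,0,-0.1,0,0,0],
  [0,0,-0.1,0,0,0],
  [0.11,0.0646,0,0,0,0],
  [0.11,0.0646,0,0,0,0],
  [0.11,0.0646,0,0,0,0],
  [0.11,0.0646,0,0,0,0],
  [0.11,0.0646,0,0,0,0],
  [0.11,0.0646,0,0,0,0],
  [0.11,0.0646,0,0,0,0],
  [0.11,0.0646,0,0,0,0],
])

```text
clock: 6.13
ee_pos: [0.61, -0.0, 0.0603]
tcp_rot: [[0.024, 1.0, 0.0], [1.0, -0.024, -0.0], [-0.0, 0.0, -1.0]]
force: [0.5, -1.3, -0.0]
opening: 0.0265
grip_force: 39.6
```

play_rows([
  [0,0,0,0,0,-0.0333],
  [0,0,0,0,0,0],
  [0,0,0,0,0,0],
])

```text
clock: 6.38
ee_pos: [0.6089, -0.002, 0.06]
tcp_rot: [[-0.045, 0.999, -0.001], [0.999, 0.045, -0.0], [-0.0, -0.001, -1.0]]
force: [0.7, -0.6, -0.8]
opening: 0.0262
grip_force: 39.6
```

```bash
python3 - <<'E'
from station import bot
from h import *
o=bot.get_obs();c=bot.capture("wrist");K=cam(c,o)
print(o["clock"],o["ee_pos"],o["tcp_rot"][:,1],o["opening"],o["force"],o["grip_force"])
cv2.imwrite("pics/w3.png",c["color"][:,:,::-1])
for col,z in(("blue",.06),("green",.033)):
    for b in blobs(c["color"],col): print(col,b.min(0),b.max(0),*rect(K,b,z))
E
```

```text
6.3833 [ 0.6089173  -0.00198426  0.0600006 ] [ 9.98986662e-01  4.50010360e-02 -7.45758509e-04] 0.026193332651926235 [ 0.74679754 -0.58986449 -0.75951367] 39.58392262458801
blue [244  86] [312 305] [606.5  27.5] [104.5  29.3] -86.9
green [250   0] [338   5] [609.2 117.7] [40.4  2. ] 2.6
```

View pics/w3.png

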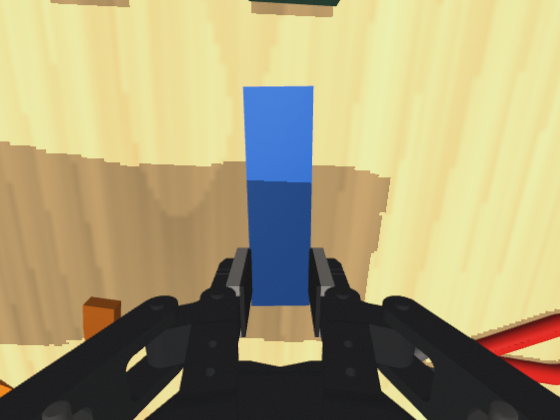

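The packer sits level in the hand, from (244,86) to (312,305). The lug's edge shows at the top, columns 250-338, about 7 mm to the right of the packer's line. I'll shift right, lower, and slide it in.

play_rows([
  [0,0.0223,0.09,0,0,0],
  [0,0,0.08,0,0,0],
  [0,0,0.022,0,0,0],
  [0,0,0,0,0,0],
  [0.06,0,0,0,0,0],
  [0.06,0,0,0,0,0],
  [0.06,0,0,0,0,0],
  [0.05,0,0,0,0,0],
  [0.04,0,0,0,0,0],
  [0.013,0,0,0,0,0],
])

```text
clock: 7.27
ee_pos: [0.612, 0.0844, 0.0031]
tcp_rot: [[-0.046, 0.999, 0.0], [0.999, 0.046, 0.0], [0.0, 0.0, -1.0]]
force: [-0.4, -0.1, 0.2]
opening: 0.0263
grip_force: 42.4
```

play_rows([
  [0,0,0,0,0,0],
  [0,0,0,0,0,0],
  [0,0,0.005,0,0,0],
  [0,0,0,0,0,0],
])

```text
clock: 7.6
ee_pos: [0.612, 0.0824, 0.0009]
tcp_rot: [[-0.045, 0.999, -0.0], [0.999, 0.045, -0.0], [-0.0, -0.0, -1.0]]
force: [-0.5, -0.2, -0.0]
opening: 0.0264
grip_force: 42.4
```

play_rows([
  [0,0,0,0,0,0],
  [0,0,0,0,0,0],
  [0,0,0,0,0,0],
  [0,0,-0.1,0,0,0],
  [0,0,-0.13,0,0,0],
  [-0.08,0,0,0,0,0],
  [-0.1,0,0,0,0,0],
], hand=-0.1)

```text
clock: 8.18
ee_pos: [0.6163, 0.0303, 0.0728]
tcp_rot: [[-0.049, 0.999, 0.004], [0.999, 0.049, 0.001], [0.0, 0.005, -1.0]]
force: [0.2, -0.6, -1.3]
opening: 0.0385
grip_force: 0.0
```

play_rows([
  [0,0,0,0,0.0556,0],
  [0,0,0,0,0.0556,0],
  [0,0,0,0,0.0556,0],
  [0,0,0,0,0.0556,0],
  [0,0,0,0,0.0556,0],
  [0,0,0,0,0.0556,0],
  [0,0,0,0,0.0556,0],
  [0,0,0,0,0.0556,0],
  [0,0,0,0,0.0556,0],
  [0,0,0,0,0,0],
])

```text
clock: 9.02
ee_pos: [0.6116, 0.0282, 0.0633]
tcp_rot: [[-0.01, 0.999, -0.044], [0.489, 0.043, 0.871], [0.872, -0.013, -0.489]]
force: [-1.8, 0.4, -3.3]
opening: 0.0382
grip_force: 0.0
```

```bash
python3 - <<'E'
from station import bot
from h import *
o=bot.get_obs();c=bot.capture("wrist");K=cam(c,o)
print(o["clock"],o["ee_pos"],o["tcp_rot"].round(3).tolist(),o["opening"],o["force"],o["joint_positions"].round())
np.savez("w4.npz",img=c["color"],E=K[0],f=K[1],cx=K[2],cy=K[3])
cv2.imwrite("pics/w4.png",c["color"][:,:,::-1])
for b in blobs(c["color"],"blue"): print(b.min(0),b.max(0),*rect(K,b,.006))
E
```

```text
9.0167 [0.61158439 0.02816451 0.06334022] [[-0.01, 0.999, -0.044], [0.489, 0.043, 0.871], [0.872, -0.013, -0.489]] 0.038214367869392425 [-1.75104446  0.3742649  -3.29698452] [-22.  56.  19.  89.  53.  48.]
[266 198] [304 272] [610.5  97.3] [71.4 27.4] -87.0
```

View pics/w4.png

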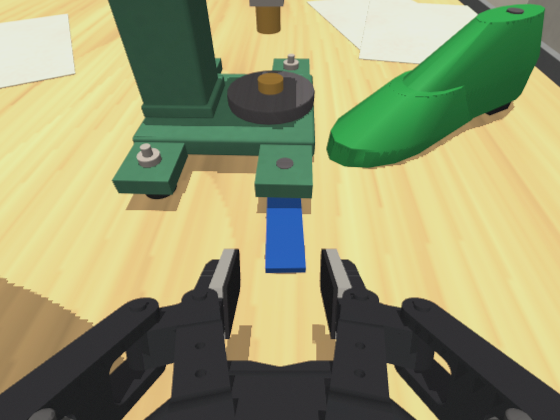

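The view shows the packer going in under the middle of the bare lug (near end at row 272, columns 266-304), with the lug's face at rows 173-196. I'll get a second view for triangulation, then touch the lug's top to get its height.

play_rows([
  [0,0,0,0,-0.0556,0],
  [0,0,0,0,-0.0556,0],
  [0,0,0,0,-0.0556,0],
  [0,0,0,0,-0.0556,0],
  [0,0,0,0,-0.0556,0],
  [0,0,0,0,-0.0556,0],
  [0,0,0,0,-0.0556,0],
  [0,0,0,0,-0.0556,0],
  [0,0,0,0,-0.0556,0],
  [0,0,0,0,0,0],
], hand=-1)

```text
clock: 9.9
ee_pos: [0.6168, 0.0327, 0.0749]
tcp_rot: [[-0.048, 0.999, 0.012], [0.999, 0.049, -0.008], [-0.009, 0.011, -1.0]]
force: [0.0, 1.2, -0.2]
opening: -0.0
grip_force: 0.0
```

play_rows([
  [0.1,0,0,0,0,0],
  [0.07,0,0,0,0,0],
  [0,0,0,0,0,0],
  [0,0,0,0,0,0],
])

```text
clock: 10.23
ee_pos: [0.6134, 0.0815, 0.0727]
tcp_rot: [[-0.046, 0.999, 0.006], [0.999, 0.046, 0.001], [0.0, 0.006, -1.0]]
force: [0.2, -0.3, 0.3]
opening: -0.0003
grip_force: 0.0
```

```bash
python3 - <<'E'
from station import bot
from h import *
o=bot.get_obs();c=bot.capture("wrist");K=cam(c,o)
print(o["clock"],o["ee_pos"],o["tcp_rot"].round(3).tolist(),o["force"],o["opening"])
I=c["color"];d=np.load("w4.npz");J=d["img"];K4=(d["E"],float(d["f"]),float(d["cx"]),float(d["cy"]))
cv2.imwrite("pics/w5.png",np.hstack([cv2.resize(I[0:220,150:430],None,fx=1.4,fy=1.4,interpolation=cv2.INTER_CUBIC),cv2.resize(J[140:206,250:320],(392,308),interpolation=cv2.INTER_CUBIC)])[:,:,::-1])
for b in blobs(I,"green"): print(b.min(0),b.max(0))
E
```

```text
10.2333 [0.613441   0.08150354 0.07265898] [[-0.046, 0.999, 0.006], [0.999, 0.046, 0.001], [0.0, 0.006, -1.0]] [ 0.20546326 -0.33816467  0.31545207] -0.00031092179934162883
[351   0] [559  69]
[9 0] [334 169]
```

View pics/w5.png

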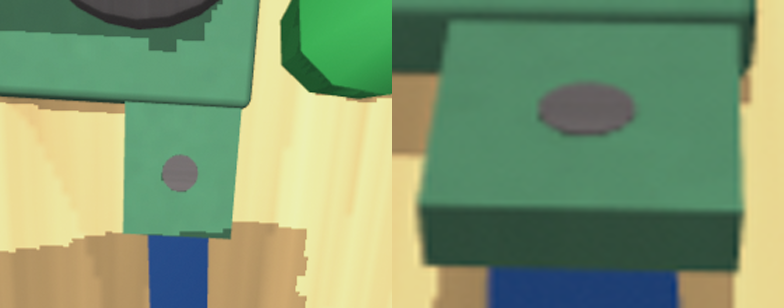

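The left crop is the top-down view, with near lug corners at (238,166) and (315,170). The right crop is the tilted view, with near top corners at (255,184) and (312.5,185) and bottom corners at (256,197) and (312,198).

```bash
python3 - <<'E'
from station import bot
from h import *
o=bot.get_obs();c=bot.capture("wrist");K=cam(c,o)
d=np.load("w4.npz");K4=(d["E"],float(d["f"]),float(d["cx"]),float(d["cy"]))
for n,a,b in (("nL",(237.9,166.4),(255,183.9)),("nR",(315,170),(312.5,185)),("fL",(239.3,72.9),(260.7,144.7)),("fR",(321.4,76.4),(311.8,145.6))):
    x,r=tri([(K,a),(K4,b)]);print(n,x.round(4),round(r,4))
for y in (.114,.115,.116,.117,.118): # lower edge ray at given y
    s=[]
    for p in ((255.7,196.8),(312.1,197.9),(255,183.9),(312.5,185)):
        oo,dd=rays(K4,p);t=(y-oo[1])/dd[0,1];s.append((oo[2]+t*dd[0,2]).round(4))
    print(y,s)
E
```

```text
nL [0.5874 0.1205 0.0326] 0.0004
nR [0.6308 0.1204 0.0326] 0.0
fL [0.5876 0.17   0.0325] 0.0003
fR [0.631  0.1703 0.032 ] 0.0005
0.114 [np.float64(0.0254), np.float64(0.0255), np.float64(0.0386), np.float64(0.0386)]
0.115 [np.float64(0.0244), np.float64(0.0245), np.float64(0.0377), np.float64(0.0377)]
0.116 [np.float64(0.0234), np.float64(0.0235), np.float64(0.0367), np.float64(0.0367)]
0.117 [np.float64(0.0224), np.float64(0.0225), np.float64(0.0358), np.float64(0.0358)]
0.118 [np.float64(0.0214), np.float64(0.0215), np.float64(0.0349), np.float64(0.0349)]
```

play_rows([
  [0.08,-0.01,0,0,0,0],
  [0.07,0,0.05,0,0,0],
  [0,0,0.057,0,0,0],
  [0,0,0,0,0,0],
  [0,0,0,0,0,0],
])

```text
clock: 10.75
ee_pos: [0.6069, 0.1241, 0.0382]
tcp_rot: [[-0.045, 0.999, -0.0], [0.999, 0.045, -0.0], [-0.0, -0.0, -1.0]]
force: [0.3, 0.1, 0.9]
opening: -0.0001
grip_force: 0.0
```

play_rows([
  [0.02,0,0.008,0,0,0],
  [0,0,0.006,0,0,0],
  [0,0,0,0,0,0],
  [0,0,0,0,0,0],
])

```text
clock: 11.08
ee_pos: [0.6071, 0.1308, 0.0343]
tcp_rot: [[-0.046, 0.999, 0.001], [0.999, 0.046, 0.0], [-0.0, 0.001, -1.0]]
force: [0.1, 0.3, 0.0]
opening: -0.0002
grip_force: 0.0
```

play_rows([
  [0,0,0.003,0,0,0],
  [0,0,0,0,0,0],
  [0,0,0,0,0,0],
])

```text
clock: 11.33
ee_pos: [0.6069, 0.1309, 0.0331]
tcp_rot: [[-0.046, 0.999, 0.0], [0.999, 0.046, -0.0], [-0.0, 0.0, -1.0]]
force: [0.1, 1.4, 0.1]
opening: -0.0
grip_force: 0.0
```

play_rows([
  [0,0,0.003,0,0,0],
  [0,0,0,0,0,0],
  [0,0,0,0,0,0],
])

```text
clock: 11.58
ee_pos: [0.6068, 0.131, 0.032]
tcp_rot: [[-0.046, 0.999, -0.0], [0.999, 0.046, -0.0], [-0.0, -0.0, -1.0]]
force: [0.0, -0.9, 0.4]
opening: 0.0001
grip_force: 0.0
```

play_rows([
  [0,0,0.003,0,0,0],
  [0,0,0,0,0,0],
  [0,0,0,0,0,0],
])

```text
clock: 11.83
ee_pos: [0.6069, 0.131, 0.0312]
tcp_rot: [[-0.046, 0.999, 0.0], [0.999, 0.046, 0.0], [0.0, 0.0, -1.0]]
force: [0.1, -0.5, -0.4]
opening: 0.0004
grip_force: 0.0
```

play_rows([
  [0,0,0.003,0,0,0],
  [0,0,0,0,0,0],
  [0,0,0,0,0,0],
])

```text
clock: 12.08
ee_pos: [0.6069, 0.131, 0.0311]
tcp_rot: [[-0.046, 0.999, 0.001], [0.999, 0.046, 0.0], [0.0, 0.001, -1.0]]
force: [-4.3, -0.8, 10.4]
opening: 0.0001
grip_force: 6.0
```

play_rows([
  [0,0,0.003,0,0,0],
  [0,0,0,0,0,0],
  [0,0,0,0,0,0],
])

```text
clock: 12.33
ee_pos: [0.607, 0.1311, 0.031]
tcp_rot: [[-0.046, 0.999, 0.001], [0.999, 0.046, 0.0], [0.0, 0.001, -1.0]]
force: [-9.4, -3.2, 24.5]
opening: 0.0
grip_force: 12.3
```

play_rows([
  [0,0,0.003,0,0,0],
  [0,0,0,0,0,0],
  [0,0,0,0,0,0],
])

```text
clock: 12.58
ee_pos: [0.6071, 0.131, 0.031]
tcp_rot: [[-0.046, 0.999, 0.002], [0.999, 0.046, 0.0], [0.0, 0.002, -1.0]]
force: [-14.8, -2.8, 36.3]
opening: 0.0001
grip_force: 18.7
```

Contact is at TCP z = 0.031, so the gap is about 17 mm. One packer leaves about 11 mm, which suits the wedge, and two would leave only about 5 mm. I'll fetch the wedge now.

play_rows([
  [0,0,-0.1,0,0,0],
  [0,0,-0.07,0,0,0],
  [-0.12,-0.0245,0,0,0,0],
  [-0.12,-0.0245,0,0,0,0],
  [-0.12,-0.0245,0,0,0,0],
  [-0.12,-0.0245,0,0,0,0],
  [-0.12,-0.0245,0,0,0,0],
  [-0.12,-0.0245,0,0,0,0],
  [-0.12,-0.0245,0,0,0,0],
  [-0.12,-0.0245,0,0,0,0],
], hand=0.1)

```text
clock: 13.42
ee_pos: [0.5608, -0.1611, 0.0796]
tcp_rot: [[-0.046, 0.999, 0.0], [0.999, 0.046, -0.0], [-0.0, 0.0, -1.0]]
force: [0.6, -1.3, -0.2]
opening: 0.0469
grip_force: 0.0
```

play_rows([
  [-0.12,-0.0245,0,0,0,0],
  [-0.12,-0.0245,0,0,0,0],
  [-0.12,-0.0245,0,0,0,0],
  [0,0,0.06,0,0,0.055],
  [0,0,0,0,0,0],
  [0,0,0,0,0,0],
])

```text
clock: 13.92
ee_pos: [0.5436, -0.2678, 0.0609]
tcp_rot: [[0.067, 0.998, -0.002], [0.998, -0.067, 0.001], [0.001, -0.002, -1.0]]
force: [0.9, -0.0, 0.5]
opening: 0.0468
grip_force: 0.0
```

```bash
python3 - <<'E'
from station import bot
from h import *
o=bot.get_obs();c=bot.capture("wrist");K=cam(c,o)
print(o["clock"],o["ee_pos"],o["tcp_rot"].round(3).tolist(),o["opening"],o["force"])
cv2.imwrite("pics/w6.png",c["color"][:,:,::-1])
for b in blobs(c["color"],"orange"): print(b.min(0),b.max(0),*rect(K,b,.010),*rect(K,b,.014)[:2])
E
```

```text
13.9167 [ 0.54356045 -0.26779031  0.06086168] [[0.067, 0.998, -0.002], [0.998, -0.067, 0.001], [0.001, -0.002, -1.0]] 0.04682070576008625 [ 0.92904587 -0.0431706   0.45014069]
[261  77] [308 252] [ 547.7 -231.9] [106.7  28.1] 85.2 [ 547.7 -231.1] [104.5  27.5]
[ 0 22] [24 70] [ 400.4 -153.5] [20.5 14.1] 51.2 [ 403.4 -154.4] [20.  13.8]
[128   0] [167  18] [ 481.3 -140.4] [20.5  8.4] -3.9 [ 482.7 -141.5] [20.1  8.2]
```

View pics/w6.png

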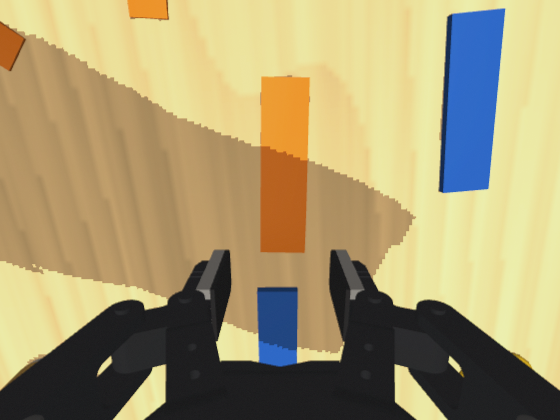

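The wedge is centred and lined up between the fingers, from (261,77) to (308,252). The tip is up (+y) and the heel is toward the fingers. I'll grasp the heel.

play_rows([
  [-0.008,0.003,0.08,0,0,0.008],
  [0,0,0.07,0,0,0],
  [0,0,0.035,0,0,0],
  [0,0,0.012,0,0,0],
  [0,0,0,0,0,0],
  [0,0,0,0,0,0],
], hand=-0.1)

```text
clock: 14.47
ee_pos: [0.5458, -0.2705, 0.0035]
tcp_rot: [[0.084, 0.996, 0.001], [0.996, -0.084, -0.0], [-0.0, 0.001, -1.0]]
force: [-0.7, -0.1, 0.6]
opening: 0.0382
grip_force: 0.0
```

play_rows([
  [0,0,0,0,0,0],
  [0,0,0,0,0,0],
  [0,0,0,0,0,0],
  [0,0,0,0,0,0],
], hand=-1, newtons=60)

```text
clock: 14.8
ee_pos: [0.5461, -0.271, 0.0041]
tcp_rot: [[0.085, 0.996, 0.002], [0.996, -0.085, -0.001], [-0.001, 0.002, -1.0]]
force: [-0.3, 2.2, 7.0]
opening: 0.0264
grip_force: 59.7
```

play_rows([
  [0,0,-0.1,0,0,0],
  [0,0,-0.09,0,0,0],
  [0,0,0,0,0,0],
  [0,0,0,0,0,0],
])

```text
clock: 15.13
ee_pos: [0.5466, -0.2715, 0.0619]
tcp_rot: [[0.086, 0.996, 0.004], [0.996, -0.086, -0.002], [-0.002, 0.004, -1.0]]
force: [-0.4, 0.1, -0.6]
opening: 0.0261
grip_force: 59.2
```

play_rows([
  [0.112,0.0165,0,0,0,0],
  [0.112,0.0165,0,0,0,0],
  [0.112,0.0165,0,0,0,0],
  [0.112,0.0165,0,0,0,0],
  [0.112,0.0165,0,0,0,0],
  [0.112,0.0165,0,0,0,0],
  [0.112,0.0165,0,0,0,0],
  [0.112,0.0165,0,0,0,-0.045],
  [0,0,0,0,0,0],
  [0,0,0,0,0,0],
])

```text
clock: 15.97
ee_pos: [0.6075, -0.0046, 0.0589]
tcp_rot: [[-0.012, 1.0, -0.001], [1.0, 0.012, -0.0], [-0.0, -0.001, -1.0]]
force: [0.1, -1.1, -0.5]
opening: 0.0262
grip_force: 59.2
```

```bash
python3 - <<'E'
from station import bot
from h import *
o=bot.get_obs();c=bot.capture("wrist");K=cam(c,o)
print(o["clock"],o["ee_pos"],o["tcp_rot"].round(3).tolist(),o["opening"],o["force"])
cv2.imwrite("pics/w7.png",c["color"][:,:,::-1])
for col,z in(("orange",.07),("blue",.006),("green",.031)):
    for b in blobs(c["color"],col,30): print(col,b.min(0),b.max(0),*rect(K,b,z))
E
```

```text
15.9667 [ 0.60751575 -0.00459795  0.05885121] [[-0.012, 1.0, -0.001], [1.0, 0.012, -0.0], [-0.0, -0.001, -1.0]] 0.026195155810292293 [ 0.11411216 -1.14817947 -0.45354301]
orange [  0 382] [ 10 397] [466.4 -72.2] [10.  5.] 76.7
orange [ 87 301] [124 337] [522.  -25.9] [26.2 13.3] 35.7
orange [244  58] [311 298] [606.2  35.3] [102.7  28. ] -89.3
blue [262   0] [314 114] [610.7  93.9] [59.5 27.6] -86.6
```

View pics/w7.png

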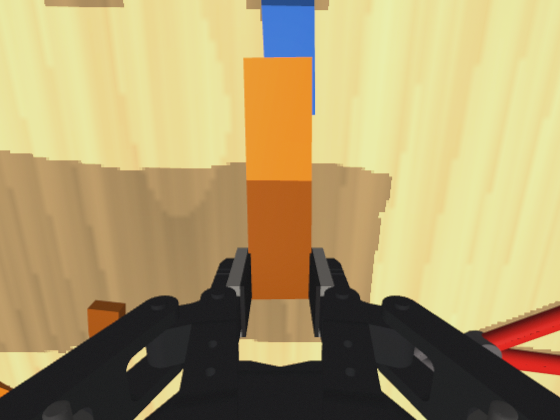

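The wedge sits level in hand, from (244,58) to (311,298). The packer's end shows at (262-314, 114), a few mm to the right. I'll shift, lower above the packer and advance partway.

play_rows([
  [0,0.01,0.08,0,0,0],
  [0,0,0.06,0,0,0],
  [0,0,0.015,0,0,0],
  [0,0,0,0,0,0],
  [0.06,0,0,0,0,0],
  [0.06,0,0,0,0,0],
  [0.05,0,0,0,0,0],
  [0.05,0,0,0,0,0],
  [0,0,0,0,0,0],
  [0,0,0,0,0,0],
])

```text
clock: 16.85
ee_pos: [0.6102, 0.0603, 0.0134]
tcp_rot: [[-0.01, 1.0, 0.001], [1.0, 0.01, -0.0], [-0.0, 0.001, -1.0]]
force: [0.5, -0.3, -0.3]
opening: 0.0264
grip_force: 59.2
```

play_rows([
  [0,0,0.005,0,0,0],
  [0,0,0,0,0,0],
  [0,0,0,0,0,0],
])

```text
clock: 17.1
ee_pos: [0.61, 0.0591, 0.0113]
tcp_rot: [[-0.008, 1.0, -0.0], [1.0, 0.008, -0.0], [-0.0, -0.0, -1.0]]
force: [-0.4, -0.9, -0.0]
opening: 0.0263
grip_force: 59.2
```

play_rows([
  [0,0,0.004,0,0,0],
  [0,0,0,0,0,0],
  [0,0,0,0,0,0],
])

```text
clock: 17.35
ee_pos: [0.61, 0.0594, 0.0101]
tcp_rot: [[-0.008, 1.0, -0.0], [1.0, 0.008, -0.0], [-0.0, -0.0, -1.0]]
force: [0.4, -0.2, -0.5]
opening: 0.026
grip_force: 59.2
```

play_rows([
  [0,0,0.003,0,0,0],
  [0,0,0,0,0,0],
  [0,0,0,0,0,0],
])

```text
clock: 17.6
ee_pos: [0.6101, 0.0594, 0.01]
tcp_rot: [[-0.008, 1.0, 0.0], [1.0, 0.008, -0.0], [-0.0, 0.0, -1.0]]
force: [-4.7, -2.3, 11.3]
opening: 0.0264
grip_force: 60.6
```

play_rows([
  [0.03,0,-0.002,0,0,0],
  [0.03,0,0,0,0,0],
  [0.01,0,0,0,0,0],
  [0,0,0,0,0,0],
  [0,0,0,0,0,0],
])

```text
clock: 18.02
ee_pos: [0.61, 0.0815, 0.0101]
tcp_rot: [[-0.009, 1.0, 0.0], [1.0, 0.009, 0.001], [0.001, 0.0, -1.0]]
force: [0.4, 3.1, 5.6]
opening: 0.0262
grip_force: 59.8
```

play_rows([
  [0.007,0,0,0,0,0],
  [0,0,0,0,0,0],
  [0,0,0,0,0,0],
])

```text
clock: 18.27
ee_pos: [0.61, 0.0826, 0.0101]
tcp_rot: [[-0.008, 1.0, 0.0], [1.0, 0.008, -0.0], [-0.0, 0.0, -1.0]]
force: [-0.2, 0.4, 6.4]
opening: 0.0265
grip_force: 59.9
```

play_rows([
  [0.008,0,0,0,0,0],
  [0,0,0,0,0,0],
  [0,0,0,0,0,0],
])

```text
clock: 18.52
ee_pos: [0.61, 0.0848, 0.0101]
tcp_rot: [[-0.008, 1.0, 0.0], [1.0, 0.008, -0.0], [-0.0, 0.0, -1.0]]
force: [0.3, -0.8, 5.6]
opening: 0.026
grip_force: 59.9
```

play_rows([
  [0.006,0,0,0,0,0],
  [0,0,0,0,0,0],
  [0,0,0,0,0,0],
])

```text
clock: 18.77
ee_pos: [0.61, 0.0865, 0.0101]
tcp_rot: [[-0.008, 1.0, 0.0], [1.0, 0.008, -0.001], [-0.001, 0.0, -1.0]]
force: [-0.5, -1.9, 4.6]
opening: 0.026
grip_force: 59.9
```

play_rows([
  [0.005,0,0,0,0,0],
  [0,0,0,0,0,0],
  [0,0,0,0,0,0],
])

```text
clock: 19.02
ee_pos: [0.61, 0.0879, 0.0101]
tcp_rot: [[-0.008, 1.0, 0.0], [1.0, 0.008, -0.001], [-0.001, 0.0, -1.0]]
force: [0.7, -2.8, 6.3]
opening: 0.0262
grip_force: 59.9
```

play_rows([
  [0.005,0,0,0,0,0],
  [0,0,0,0,0,0],
  [0,0,0,0,0,0],
])

```text
clock: 19.27
ee_pos: [0.61, 0.0892, 0.0101]
tcp_rot: [[-0.008, 1.0, 0.0], [1.0, 0.008, -0.001], [-0.001, 0.0, -1.0]]
force: [0.3, -3.5, 5.4]
opening: 0.0259
grip_force: 59.9
```

play_rows([
  [0.004,0,0,0,0,0],
  [0,0,0,0,0,0],
  [0,0,0,0,0,0],
])

```text
clock: 19.52
ee_pos: [0.61, 0.0898, 0.0101]
tcp_rot: [[-0.007, 1.0, 0.0], [1.0, 0.007, -0.002], [-0.002, 0.0, -1.0]]
force: [-0.1, -7.9, 7.4]
opening: 0.0262
grip_force: 60.0
```

play_rows([
  [0.004,0,0,0,0,0],
  [0,0,0,0,0,0],
  [0,0,0,0,0,0],
])

```text
clock: 19.77
ee_pos: [0.61, 0.0902, 0.0101]
tcp_rot: [[-0.007, 1.0, 0.0], [1.0, 0.007, -0.004], [-0.004, 0.0, -1.0]]
force: [0.6, -13.1, 6.4]
opening: 0.026
grip_force: 60.1
```

The push force is climbing while the motion slows, so it is tightening at the expected depth. One small step more, then settle and check.

play_rows([
  [0.003,0,0,0,0,0],
  [0,0,0,0,0,0],
  [0,0,0,0,0,0],
  [0,0,0,0,0,0],
  [0,0,0,0,0,0],
])

```text
clock: 20.18
ee_pos: [0.61, 0.0905, 0.0101]
tcp_rot: [[-0.006, 1.0, 0.001], [1.0, 0.006, -0.005], [-0.005, 0.0, -1.0]]
force: [-0.4, -18.7, 7.3]
opening: 0.0261
grip_force: 60.1
```

```bash
python3 - <<'E'
from station import bot
from h import *
o=bot.get_obs();c=bot.capture("wrist");K=cam(c,o)
print(o["clock"],o["ee_pos"],o["force"],o["grip_force"])
for col,z in(("orange",.016),("blue",.006)):
    for b in blobs(c["color"],col,30): print(col,b.min(0),b.max(0),*rect(K,b,z))
cv2.imwrite("pics/w8.png",cv2.resize(c["color"][100:340,120:440],(640,480))[:,:,::-1])
E
```

```text
20.1833 [0.61001417 0.09045505 0.01007322] [ -0.37089764 -18.70286737   7.30779343] 60.12224078178406
orange [248 221] [311 299] [609.1  95.1] [40.1 29.1] -89.6
blue [259 300] [309 308] [611.5  65.9] [26.2  4.7] 2.9
```

View pics/w8.png

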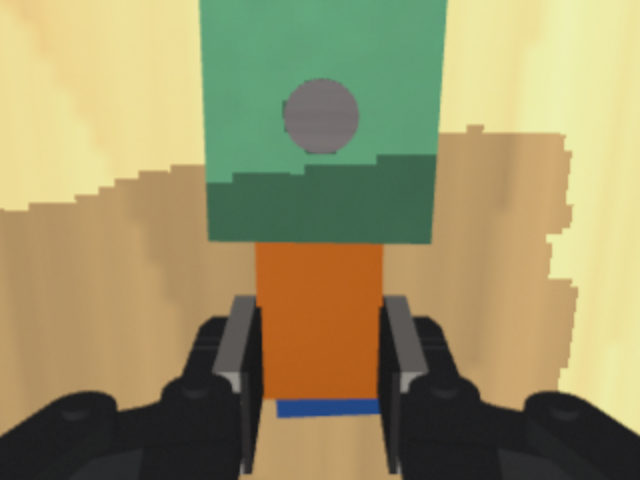

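The wedge is centred under the lug, visible from the lug's edge at row 243 to its heel at row 398. The packer still lies squarely under it (rows 400-415) and the push is a steady 18.7 N, so I'm handing in.

```bash
python3 -c "
from station import bot
print(bot.close_job())"
```

```text
the job is handed in; nothing more can be done
None
```

The job is handed in, result not reported: one packer lies under the bare lug with the wedge on top, about 60 mm in past the lug's edge, still gripped and pushed home at about 19 N, and the last wrist picture showed no sign of the press lifting.

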